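Put away the resist beads and dye pots

ROBOT

A 6-joint arm with a two-finger parallel gripper is mounted at the origin on a cart in front of the work surface, level with it; the furniture and walls round the work are solid. World frame = base frame: x ahead of the robot, y to its left, z up, the work surface at z = 0. Lengths are in m, angles in rad, forces in N, time in s.
With the tool pointing down it reaches from about 0.375 to 0.925 m from the base axis. Payload 5.7 kg.
Tool frame: the origin (TCP) lies midway between the tips of the shut fingers; the grasp point (between the pads) lies 19 mm behind it; z points along the fingers, x is the direction in which the jaws open and shut, and the axes are right-handed (so a half turn about z gives the same grasp; the last joint's range is limited). The gripper opens to 88 mm and grips with 3 to 60 N. Pads are 20 mm wide; open, the fingers measure 115 mm over their backs; the gripper's body (75 mm by 178 mm) begins 61 mm behind the grasp point.
Start: joints at [-0.115, 0.359, 1.51, -0, 1.272, -0.115], TCP at [0.6, -0, 0.223] pointing down, gripper open.
Joint ranges: [-2.97, 2.97], [-1.01, 2.36], [0.21, 2.38], [-0.96, 4.11], [0.2, 2.71], [-2.98, 2.98]. Speed limits (rad/s): [2.39, 2.39, 3.14, 3.14, 3.14, 3.14].

INTERFACE

Orientations are given as a unit quaternion [x, y, z, w].
In Python, from bench import move_ptp, servo_line, goto_joints, move_gripper, sleep, inverse_kinematics, capture, PlanningError, close_job, spot_in, silhouettes, current_clock, current_joint_pos, current_qvel, current_joint_torque, current_position, current_orientation, current_force, current_torque, current_finger_gap gives the robot as it stands. Calls block until the motion is done:
- move_ptp(position, orientation): joint-space move of the TCP to a pose.
- servo_line(position, orientation=None, rate=0.15, contact_N=None): straight line of the TCP; orientation=None keeps the orientation; rate is the mean speed in m/s. With contact_N (N) it stops when the force on the tool has changed by that much, and returns True; else False.
- goto_joints(angles): joint-space move.
- move_gripper(opening): finger opening in m; the grip force is fixed at half the most; returns when the fingers have stopped.
- sleep(seconds).
- inverse_kinematics(position, orientation): joint angles nearest the present ones, or None.
- capture(name): name is "scene" or "side" or "wrist"; returns a dict with "image" (384x512x3 uint8, blue, green, red), "range_z" (384x512 float32, m along the optical axis (not along the pixel's ray), 0 where there is no reading), "intrinsics" (3x3 intrinsics, pixels), "R" (3x3) and "t" (3): a world point X has camera coordinates R X + t. Camera axes: x right, y down, z forward; pixel columns grow to the right and rows downward; lengths in m; the calibration is good to about 2 mm. A picture is of the moment at which its call begins.
A pose or a line that the arm cannot do raises PlanningError and nothing moves.
- close_job(): hands the job in, once; it reports no verdict.
Trained networks look in the newest picture that a camera, given by its name, has taken for a name from the list of things; names that differ only in an ending like _2 or _b are one class to them, and where a whole thing is asked for, a point or a joint stands for the part that bears it (a point fixed in the world has none). Each returns a list of dicts, best first, with "conf" (0 to 1); they miss things now and then, are a little off and sometimes report something else, mostly with a low value. They report only what shows in the picture. A call takes as long as a camera call.
- spot_in(camera, query): "xy" ([column, row] in pixels, amid what is visible of it).
- silhouettes(camera, query): "region" (384x512 bool, what is visible of it) and "xy" ([column, row] in pixels, amid what is visible of it).
Readings, each from a call of its own:
- current_clock(): time.
- current_joint_pos(): joint angles.
- current_qvel(): joint speeds.
- current_joint_torque(): joint torques, N m.
- current_position(): TCP position.
- current_orientation(): TCP orientation.
- current_force(): force on the tool from outside, world axes, zero at the start.
- current_torque(): the same for the moment, N m.
- current_finger_gap(): finger opening in m.
Only numpy, scipy, OpenCV 4.12 (cv2) and the standard library are available. Lean on these libraries where they do the work, as an engineer would, in place of code of your own. Each camera call takes 0.05 s, during which the arm holds its last target.

TASK

We are packing up the dyeing table. Lift the handled clear measuring jug off the wire draining stand and set it upright on the middle of the cork mat, then pick up the clear cup of blue beads, pour every bead from it into the jug, and stand the empty cup upright on the draining stand. Put each dye pot that was left out back upright in the rack bay of its own colour, and do not shift the thread cone or the green squeeze bottle.

Things in the scene. Friction and masses are not known exactly. Their poses are not given: they have to be found in the camera images.
- jug: clear plastic measuring jug, 120 mm wide (local x), 169 mm over spout and handle (local y), 135 mm high, 150 g. Origin under the middle of its bounding box; z up. The handle points along local -y, the spout along +y. Open and empty; inside at least 94 mm across at the mouth, floor 6 mm thick
- jug_base (a point): centre of the jug's round foot (about 94 mm across), on its underside, 10 mm along local +y from the jug's origin
- jug_mouth (a point): centre of the jug's mouth, at the height of its rim (135 mm above its underside)
- jug_handle (a point): on the upright outer limb of the jug's handle, 105 mm above the underside and 78 mm along local -y from the origin; the limb is 16 mm wide (local x) and 12 mm thick (local y), upright from 83 to 117 mm, and is pinched from above with the fingers closing along local x; the handle's top is at 132 mm
- drip_stand: steel wire draining stand, fixed, 160 x 160 mm square, flat top 40 mm above its origin, which is the centre of its underside, on the table
- cork_mat: flat cork mat, fixed, 160 x 160 mm, 4 mm thick; origin at the centre of its underside, on the table
- cup: clear plastic cup, open at the top, 81 mm high, 50 mm across outside at the foot widening evenly to 70 mm at the rim, wall about 2 mm, 50 g; holds the beads. Origin at the centre of its underside, z up to the mouth. It can be gripped round the body at half height (60 mm) with a tool tilted about 45 degrees, so that the gripper's body stays off the mouth. Tip it to about 105 degrees to empty it
- bead_0_mid (a point): middle of a round blue ceramic bead, 14 mm across, 10 g, slippery, with a dark hole; rolls only a little. It starts in the cup. Four to six of the beads are present
- bead_1_mid (a point): middle of a blue bead, as bead_0
- bead_2_mid (a point): middle of a blue bead, as bead_0
- bead_3_mid (a point): middle of a blue bead, as bead_0
- bead_4_mid (a point): middle of a blue bead, as bead_0
- bead_5_mid (a point): middle of a blue bead, as bead_0
- pot_pink: closed round dye pot with a cream lid, a pink body and a round pink sticker on the lid; 60 mm across, 52 mm high, lid from 40 mm up, 50 to 90 g; origin at the centre of its underside. Two or three of the three pots are present
- pot_ochre: as pot_pink, with ochre yellow body and sticker
- pot_green: as pot_pink, with green body and sticker
- bay_pink: pink bay of the fixed plywood pot rack: open square tray 80 x 80 mm outside, 74 mm inside, walls 15 mm high over its origin, floor 3 mm thick; pink floor and pink front tab. Origin at the centre of its underside, which lies on the 8 mm rack board; its x points across the row of bays, its y along the row. Bays stand 84 mm apart in a row of three
- bay_ochre: ochre yellow bay, as bay_pink
- bay_green: green bay, as bay_pink
- thread_cone: cone of cream binding thread, 60 mm across, 82 mm high, bystander; origin at the centre of its underside
- green_bottle: squeeze bottle with pale green dye and blue cap, 67 mm across, 193 mm high, bystander; origin at the centre of its underside

How it is judged:
By the outcome, as a careful person would: the job done as asked, in the order asked, and still so for the second after the job is handed in, with the robot touching nothing.
Of bead_0, bead_1, bead_2, bead_3, bead_4, bead_5 only 4 to 6 are there at a start; the rules pass over those that are not, and their reading is None.
Of pot_pink, pot_ochre, pot_green only 2 to 3 are there at a start; the rules pass over those that are not, and their reading is None.
At some moment in a run one of pot_pink, pot_ochre, pot_green may be knocked a few centimetres aside while the robot is not near it.
It also fails if it takes over 208 s, if anything falls off the work surface, if the arm or the gripper's body presses on something with over 40 N, if the wrist force passes 120 N, or if a joint passes its speed limit or range.

## Working session

There is one attempt and no reset: what is moved stays moved. The work goes in short steps, each a Python script; the robot and the scene stay as the last script left them, time stands still between calls to the robot, and variables do not carry over. Pictures are saved under pics/ and viewed, and the job is handed in when it is done.

```bash
ls; mkdir -p pics
cat > h.py <<'E'
from bench import *
import numpy as np, cv2
from scipy.spatial.transform import Rotation as Rot
def snap(cam,fn):
    c=capture(cam); cv2.imwrite('pics/'+fn+'.png',c['image']); return c
def world(c,px,z):
    K=c['intrinsics'];R=c['R'];t=np.array(c['t'])
    d=R.T@np.linalg.solve(K,np.array([px[0],px[1],1.0])); o=-R.T@t
    return o+d*(z-o[2])/d[2]
def cloud(c,mask=None):
    d=c['range_z']; m=(d>0) if mask is None else (mask&(d>0))
    v,u=np.nonzero(m); z=d[v,u]
    p=np.linalg.solve(c['intrinsics'],np.stack([u,v,np.ones_like(u)]).astype(float))*z
    return (c['R'].T@(p-np.array(c['t']).reshape(3,1))).T
E
python3 - <<'E'
from h import *
names="jug jug_handle drip_stand cork_mat cup bead_0_mid pot_pink pot_ochre pot_green bay_pink bay_ochre bay_green thread_cone green_bottle".split()
for cam in ['scene','side']:
    c=snap(cam,cam+'0'); print(cam,-c['R'].T@c['t'])
    for n in names:
        for s in silhouettes(cam,n)[:6]:
            if s['conf']<.3: continue
            p=cloud(c,s['region'])
            r=lambda a:np.round(a,3).tolist()
            print(n,round(s['conf'],2),r(s['xy']),s['region'].sum(), (r(np.percentile(p,3,0)),r(np.median(p,0)),r(np.percentile(p,97,0))) if len(p) else None)
print(current_clock())
E
```

```text
pics
scene [0.07512098 0.85387082 0.79611346]
jug 0.67 [267.0, 156.7] 2003 ([0.62, -0.017, 0.052], [0.666, 0.057, 0.133], [0.732, 0.098, 0.174])
drip_stand 0.88 [270.9, 186.7] 1109 ([0.589, -0.055, 0.0], [0.641, 0.064, 0.037], [0.761, 0.119, 0.043])
cork_mat 0.64 [227.5, 221.0] 2148 ([0.592, 0.144, 0.002], [0.666, 0.222, 0.005], [0.743, 0.292, 0.008])
cup 0.68 [216.2, 253.3] 882 ([0.557, 0.342, 0.009], [0.589, 0.373, 0.055], [0.62, 0.404, 0.082])
pot_pink 0.63 [263.5, 280.4] 716 ([0.421, 0.328, 0.004], [0.441, 0.363, 0.051], [0.476, 0.383, 0.055])
pot_ochre 0.75 [243.9, 302.9] 812 ([0.414, 0.4, 0.008], [0.436, 0.435, 0.051], [0.467, 0.455, 0.055])
pot_green 0.86 [279.0, 261.0] 588 ([0.426, 0.256, 0.009], [0.445, 0.289, 0.051], [0.477, 0.308, 0.055])
bay_pink 0.58 [333.1, 205.5] 557 ([0.43, -0.04, 0.009], [0.471, -0.008, 0.014], [0.509, 0.039, 0.025])
bay_ochre 0.91 [317.5, 218.0] 610 ([0.43, 0.045, 0.01], [0.472, 0.079, 0.013], [0.508, 0.123, 0.025])
bay_green 0.81 [299.5, 238.8] 822 ([0.428, 0.13, 0.009], [0.469, 0.169, 0.013], [0.507, 0.209, 0.025])
thread_cone 0.59 [219.8, 182.1] 
[... 1177 characters left out ...]
3, -0.038, 0.007], [0.473, -0.007, 0.01], [0.508, 0.041, 0.023])
bay_pink 0.87 [328.9, 199.8] 473 ([0.429, -0.038, 0.007], [0.469, -0.007, 0.011], [0.507, 0.042, 0.023])
bay_ochre 0.78 [318.0, 213.6] 520 ([0.429, 0.046, 0.007], [0.469, 0.077, 0.011], [0.506, 0.125, 0.023])
bay_green 0.63 [306.7, 229.9] 718 ([0.428, 0.13, 0.007], [0.469, 0.168, 0.011], [0.506, 0.211, 0.022])
thread_cone 0.83 [211.8, 191.6] 441 ([0.759, 0.121, 0.002], [0.777, 0.147, 0.043], [0.804, 0.159, 0.078])
green_bottle 0.95 [185.4, 242.4] 1233 ([0.671, 0.368, 0.008], [0.688, 0.402, 0.085], [0.719, 0.416, 0.138])
green_bottle 0.31 [211.4, 190.1] 493 ([0.759, 0.088, -0.002], [0.778, 0.146, 0.04], [0.84, 0.159, 0.077])
1.5
```

Run:
```python
import cv2,numpy as np
for n in['scene','side']:
    a=cv2.imread(f'pics/{n}0.png')[120:345,130:400]
    cv2.imwrite(f'pics/{n}0z.png',cv2.resize(a,(720,600),interpolation=cv2.INTER_CUBIC))
```

```text
(no output)
```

View pics/scene0.png

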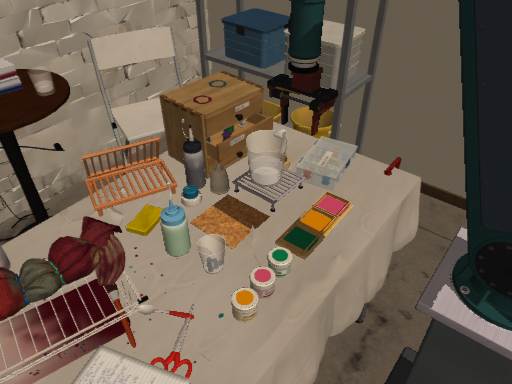

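View pics/scene0z.png

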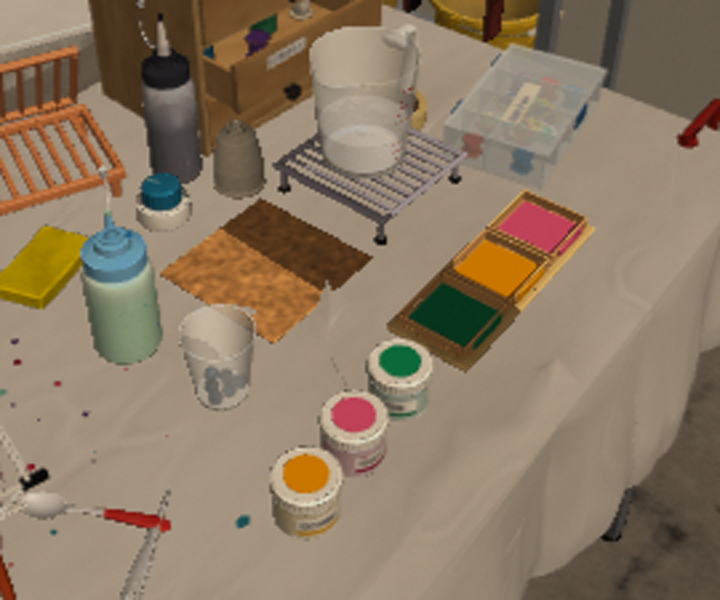

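View pics/side0z.png

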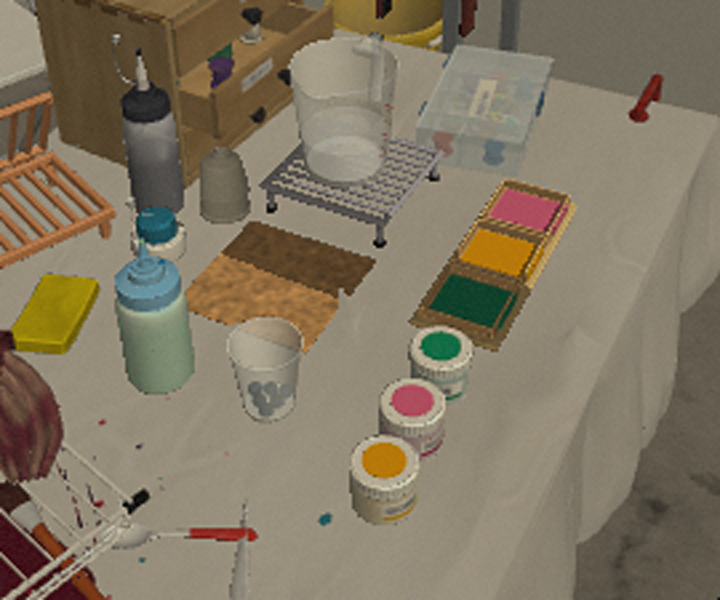

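The pictures show the jug on the wire stand at about (267,157) with its handle away from the camera. The cup with blue beads is at (216,253). Three pots are left out at (279,261), (263,280) and (244,303), and the rack bays are empty. Next I'll use the wrist view and the point cloud to get the jug's yaw.

Run:
```python
from h import *
c=snap('wrist','w0'); print(-c['R'].T@c['t'],current_position(),c['R'])
for n in ['jug','drip_stand','cork_mat']:
    pass
H={}
for cam in ['scene','side']:
    c=capture(cam)
    m=silhouettes(cam,'jug')[0]['region']
    p=cloud(c,m)
    for z0,z1 in [(.05,.09),(.09,.12),(.12,.15),(.15,.165),(.165,.185)]:
        q=p[(p[:,2]>z0)&(p[:,2]<z1)]
        print(cam,z0,len(q),np.round([q.min(0),q.max(0)],3).tolist())
    q=p[(p[:,2]>.12)]
    H[cam]=q
q=np.vstack(list(H.values()))
img=np.full((600,600,3),255,np.uint8)
for a in q:
    cv2.circle(img,(int((a[0]-.55)*2500),int((.15-a[1])*2500)),2,(0,0,int(255*(a[2]-.12)/.06)%256),-1)
for i in range(5):
    cv2.putText(img,f'{.55+.05*i:.2f}',(i*125,590),0,.4,0); cv2.putText(img,f'{.15-.05*i:.2f}',(0,i*125+5),0,.4,0)
cv2.imwrite('pics/jugtop.png',img)
c=capture('scene')
for cam in['scene']:
  p=cloud(c); 
  for n in ['cork_mat','drip_stand']:
    m=silhouettes(cam,n)[0]['region']; q=cloud(c,m)
    z=np.median(q[:,2]); q=q[abs(q[:,2]-z)<.01]
    print(n,cv2.minAreaRect(q[:,:2].astype(np.float32)))
```

```text
[0.5988166  0.06624213 0.38423287] [ 5.99988906e-01 -2.35703149e-05  2.22597568e-01] [[ 9.99999989e-01  3.82972521e-05  1.42502553e-04]
 [ 2.35242697e-06 -9.69747646e-01  2.44109613e-01]
 [ 1.47540243e-04 -2.44109610e-01 -9.69747636e-01]]
scene 0.05 307 [[0.624, 0.017, 0.05], [0.697, 0.094, 0.09]]
scene 0.09 376 [[0.619, -0.118, 0.09], [0.781, 0.097, 0.12]]
scene 0.12 609 [[0.618, -0.05, 0.12], [0.734, 0.1, 0.15]]
scene 0.15 344 [[0.616, -0.05, 0.15], [0.736, 0.104, 0.165]]
scene 0.165 285 [[0.615, -0.044, 0.165], [0.736, 0.115, 0.179]]
side 0.05 317 [[0.623, 0.034, 0.05], [0.712, 0.097, 0.09]]
side 0.09 371 [[0.619, -0.017, 0.09], [0.729, 0.1, 0.12]]
side 0.12 598 [[0.617, -0.018, 0.12], [0.733, 0.102, 0.15]]
side 0.15 324 [[0.617, -0.046, 0.15], [0.735, 0.109, 0.165]]
side 0.165 211 [[0.615, -0.044, 0.165], [0.734, 0.115, 0.175]]
cork_mat ((0.6718717217445374, 0.21516598761081696), (0.16569702327251434, 0.16697776317596436), 0.3774149417877197)
drip_stand ((0.6660104990005493, 0.04108646139502525), (0.1621806025505066, 0.16393989324569702), 88.87017822265625)
```

View pics/jugtop.png

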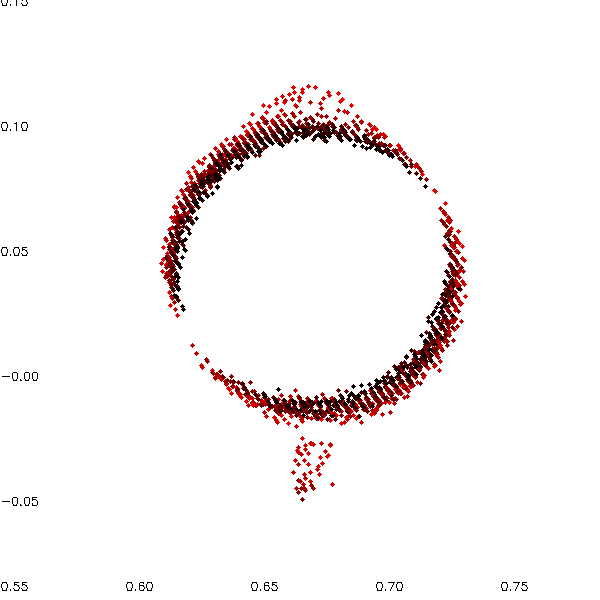

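View pics/w0.png

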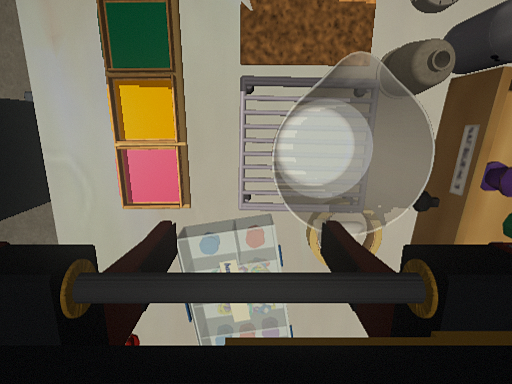

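Run:
```python
from h import *
p=np.vstack([cloud(capture(c)) for c in['scene','side']])
p=p[(p[:,0]>.3)&(p[:,0]<1.1)&(p[:,1]>-.4)&(p[:,1]<.7)&(p[:,2]<.6)&(p[:,2]>-.05)]
g=.05
print('x cols', [f'{.35+g*i:.2f}' for i in range(15)])
for j in range(19,-9,-1):
    row=[]
    for i in range(15):
        m=(abs(p[:,0]-.35-g*i)<g/2)&(abs(p[:,1]-j*g/2*1)<g/2) if j%2==0 else None
        if m is None: break
        row.append(f'{int(1000*np.percentile(p[m,2],98)):4d}' if m.sum()>3 else '   .')
    if row: print(f'{j*g/2:6.2f}',' '.join(row))
# IK scan
def ori(a,pitch):  # tool z in vertical plane azimuth a, pitch below horizontal (deg) up to 150 ; tool x horizontal
    ah=np.array([np.cos(a),np.sin(a),0]);u=np.array([0,0,1.])
    z=np.cos(pitch)*ah-np.sin(pitch)*u
    x=np.cross(u,ah)
    return x,z
def q(a,pitch,flip):
    x,z=ori(a,pitch); x=x*flip
    return Rot.from_matrix(np.stack([x,np.cross(z,x),z],1)).as_quat()
def ik(G,a,pitch,flip):
    x,z=ori(a,pitch)
    return inverse_kinematics((np.array(G)+.019*z).tolist(),q(a,pitch,flip).tolist())
cup=np.array([.589,.374]);J=np.array([.668,.219]);S=np.array([.666,.041])
print(current_joint_pos())
for ad in range(-180,180,15):
  a=np.radians(ad);ah=np.array([np.cos(a),np.sin(a)])
  for f in (1,-1):
    r=''
    for G,pt in [((*cup,.045),45),((*cup,.3),45),((*(J-.04*ah),.21),45),((*(J-.04*ah),.21),75),((*(J-.04*ah),.21),105),((*(J-.04*ah),.21),135),((*(J-.04*ah),.21),150),((*S,.085),45)]:
        r+='1' if ik(G,a,np.radians(pt),f) is not None else '0'
    print(ad,f,r)
```

```text
x cols ['0.35', '0.40', '0.45', '0.50', '0.55', '0.60', '0.65', '0.70', '0.75', '0.80', '0.85', '0.90', '0.95', '1.00', '1.05']
  0.45    5   52   54    3    3    3    4    4    3    4   12    3   41   42    4
  0.40    7   51   54    3   80   80  102  149  122   21   22    7   42   42  152
  0.35    7   50   55   50   80   81   89  187  193   19   22   41   41  154  152
  0.30    8   17   54   53    4    6    7    6    6    4   21   42   41  154   95
  0.25    7    5   54   52    6    7    7    7    7   49   45   42  154  153   62
  0.20    8    8   24   24    4    7    7    7    7   50  147  124  154  110   16
  0.15    9    9   24   24    4    7    7    7   70   80  193  214    5   39    5
  0.10    6    8   24   25    4   42  172  170   67  143  223  225  224  223  223
  0.05    6    7   24  346  580  568  535  345  174  142  224  225  225  225  225
  0.00    6    7   23  347  553  411  451  346  174  183  224  224  225  224  225
 -0.05    5    6   23  345  385   53  344  346    .  144  224  224  225  225  224
 -0.10    5    4    4   54   55   55   53   27    .  168  224  224  22
[... 314 characters left out ...]
 11111011
-165 -1 11111011
-150 1 11111111
-150 -1 11111011
-135 1 11111111
-135 -1 11111011
-120 1 11111111
-120 -1 11111111
-105 1 11111111
-105 -1 11111111
-90 1 11111111
-90 -1 11110111
-75 1 11111111
-75 -1 11111111
-60 1 11111110
-60 -1 11101110
-45 1 11111110
-45 -1 11111110
-30 1 01011110
-30 -1 00011110
-15 1 01011111
-15 -1 00011111
0 1 01011111
0 -1 01011111
15 1 11011111
15 -1 11011111
30 1 11011111
30 -1 11111111
45 1 11111111
45 -1 11111111
60 1 10111111
60 -1 11111111
75 1 10111111
75 -1 11111111
90 1 11101111
90 -1 11111111
105 1 11110111
105 -1 11111111
120 1 11110101
120 -1 11111101
135 1 11111101
135 -1 11111101
150 1 11111001
150 -1 11111001
165 1 11111001
165 -1 11111001
```

Run:
```python
from h import *
move_ptp([.675,-.10,.30],current_orientation())
c=snap('wrist','w1')
p=cloud(c)
m=(p[:,1]<.0)&(p[:,1]>-.1)&(abs(p[:,0]-.675)<.06)&(p[:,2]>.1)
q=p[m]
for y in np.arange(-.08,0,.008):
    r=q[abs(q[:,1]-y)<.004]
    if len(r)>2: print(round(y,3),len(r),np.round([np.percentile(r[:,0],2),np.percentile(r[:,0],98),np.percentile(r[:,2],50),r[:,2].max()],4))
j=p[(p[:,2]>.168)&(p[:,2]<.182)&(p[:,1]>-.02)]
print(np.round([j.min(0),j.max(0)],3))
print(current_clock(),current_position())
```

```text
-0.08 25472 [0.6192 0.7304 0.4138 0.4201]
-0.072 16409 [0.6182 0.7312 0.3964 0.4198]
-0.064 5065 [0.6159 0.7341 0.3961 0.4044]
-0.056 5 [0.6721 0.6825 0.158  0.158 ]
-0.048 109 [0.67   0.6843 0.1665 0.1711]
-0.04 124 [0.6691 0.6841 0.1704 0.1726]
-0.032 155 [0.6691 0.685  0.1701 0.1727]
-0.024 178 [0.6651 0.688  0.1681 0.1711]
-0.016 318 [0.6539 0.6971 0.1688 0.1761]
-0.008 233 [0.6398 0.7111 0.1662 0.1764]
[[ 0.616 -0.02   0.168]
 [ 0.845  0.076  0.182]]
2.6917 [ 0.67345038 -0.09861386  0.29847568]
```

View pics/w1.png

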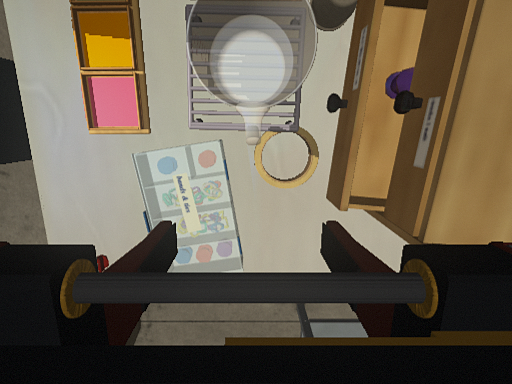

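Run:
```python
from h import *
for cam in ['scene','side']:
    c=capture(cam); m=silhouettes(cam,'cork_mat')[0]['region']
    q=cloud(c,m)
    m=cv2.morphologyEx(m.astype(np.uint8),cv2.MORPH_OPEN,np.ones((3,3)))
    v,u=np.nonzero(m)
    w=np.array([world(c,(a,b),.004) for a,b in zip(u,v)])
    print(cam,cv2.minAreaRect(w[:,:2].astype(np.float32)),np.percentile(w,[1,99],0)[:,:2])
# wrist w0 edges
c=capture('wrist'); c['R']=np.array([[1,0,0],[0,-.96975,.24411],[0,-.24411,-.96975]]); c['t']=-c['R']@np.array([.5988166,.06624,.38423])
for px in [(241,30),(375,30),(300,65)]: print(world(c,px,.004))
```

```text
scene ((0.6698511242866516, 0.2186087667942047), (0.15928174555301666, 0.16212160885334015), 89.91217041015625) [[0.59181457 0.14094322]
 [0.74865304 0.29484658]]
side ((0.6658168435096741, 0.22292348742485046), (0.15814031660556793, 0.15550531446933746), 89.4765396118164) [[0.59006147 0.14744025]
 [0.74132776 0.29732067]]
[0.58963589 0.17676915 0.004     ]
[0.75023383 0.17676915 0.004     ]
[0.66204981 0.13802398 0.004     ]
```

Run:
```python
from h import *
D=[1,0,0,0]
o=current_orientation(); print(o)
hx,hy=.677,-.047
move_gripper(.06)
move_ptp([hx,hy,.24],o)
print(servo_line([hx,hy,.126],o,rate=.08,contact_N=6))
move_gripper(0); print('gap',current_finger_gap(),current_position(),current_force())
servo_line([hx,hy,.20],o,rate=.06)
print('gap',current_finger_gap(),current_force(),current_torque(),current_clock())
snap('scene','s1'); snap('side','s1b')
a=np.hstack([cv2.imread('pics/s1.png')[60:260,150:400],cv2.imread('pics/s1b.png')[60:260,150:400]])
cv2.imwrite('pics/s1z.png',cv2.resize(a,(800,320)))
```

```text
[ 9.99999438e-01  6.03134472e-04 -8.30308858e-04 -2.65011608e-04]
False
gap 0.015419703929432 [ 0.67705356 -0.04701159  0.12602339] [ 0.20116118  0.79750685 -0.25366725]
gap 0.015341093208111337 [-0.10286635 -0.1833386  -2.81543148] [-0.19047691 -0.01452764  0.012237  ] 7.7083
```

View pics/s1z.png

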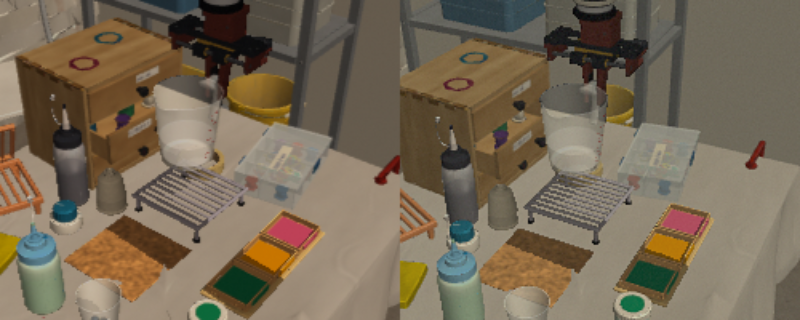

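The jug is lifted and hanging upright over the stand at about (187,125) in the left half of the composite. I'm moving it to the mat now.

Run:
```python
from h import *
o=current_orientation()
servo_line([.670,.131,.20],o,rate=.12)
servo_line([.670,.131,.105],o,rate=.1)
print(servo_line([.670,.131,.086],o,rate=.03,contact_N=3),current_position(),current_force())
move_gripper(.05)
servo_line([.670,.131,.2],o,rate=.12)
move_ptp([.62,.05,.25],o)
move_gripper(.088)
c=snap('scene','s2'); m=silhouettes('scene','jug')
if m:
  q=cloud(c,m[0]['region']); t=q[(q[:,2]>.1)&(q[:,2]<.15)]; print(m[0]['conf'],np.percentile(t,[2,98],0))
  b=q[(q[:,2]>.02)&(q[:,2]<.06)]; print(np.percentile(b,[2,98],0))
c=snap('side','s2b')
for n in ['cup','jug','pot_pink','pot_ochre','pot_green']:
    s=silhouettes('side',n)[0]; q=cloud(c,s['region']); print(n,s['conf'],np.round(np.percentile(q,[2,50,98],0),3).tolist())
print(current_clock())
a=np.hstack([cv2.imread('pics/s2.png')[110:330,150:400],cv2.imread('pics/s2b.png')[110:330,150:400]])
cv2.imwrite('pics/s2z.png',cv2.resize(a,(800,352)))
```

```text
True [0.66996048 0.1304768  0.08972586] [ 0.09511824 -1.36151312  3.39310569]
0.56 [[0.61045978 0.13262757 0.10072759]
 [0.72657823 0.28027494 0.14011956]]
[[0.61651672 0.17561083 0.0210933 ]
 [0.71491379 0.27037923 0.05943007]]
cup 0.67 [[0.556, 0.342, 0.005], [0.587, 0.377, 0.053], [0.619, 0.407, 0.08]]
jug 0.56 [[0.611, 0.159, 0.009], [0.662, 0.233, 0.092], [0.724, 0.278, 0.136]]
pot_pink 0.97 [[0.424, 0.31, 0.001], [0.443, 0.353, 0.049], [0.482, 0.374, 0.053]]
pot_ochre 0.79 [[0.431, 0.381, 0.002], [0.455, 0.419, 0.048], [0.485, 0.435, 0.053]]
pot_green 0.82 [[0.425, 0.255, 0.004], [0.445, 0.29, 0.049], [0.479, 0.316, 0.053]]
14.5083
```

View pics/s2z.png

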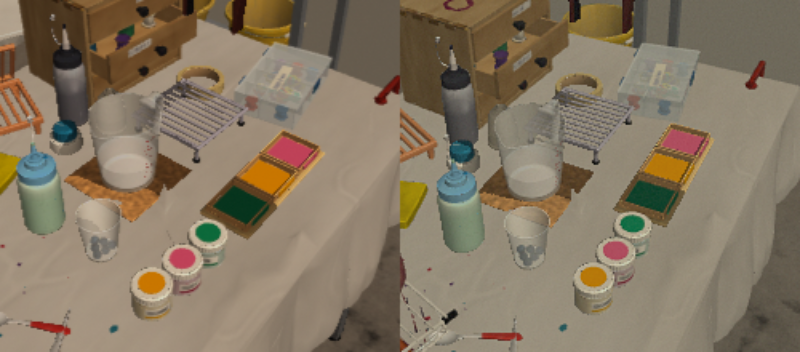

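```bash
cat >> h.py <<'E'
def q_of(a,pitch,flip):
    ah=np.array([np.cos(a),np.sin(a),0]);u=np.array([0,0,1.])
    z=np.cos(pitch)*ah-np.sin(pitch)*u; x=np.cross(u,ah)*flip
    return z,Rot.from_matrix(np.stack([x,np.cross(z,x),z],1)).as_quat().tolist()
def pose(G,adeg,pdeg,flip):
    z,q=q_of(np.radians(adeg),np.radians(pdeg),flip)
    return (np.array(G)+.019*z).tolist(),q
E
python3 - <<'E'
from h import *
from scipy.optimize import least_squares
for cam in['scene','side']:
    c=capture(cam); s=silhouettes(cam,'cup')[0]; q=cloud(c,s['region'])
    t=q[(q[:,2]>.05)&(q[:,2]<.09)]
    f=lambda p: np.hypot(t[:,0]-p[0],t[:,1]-p[1])-(.025+.01*t[:,2]/.081)
    r=least_squares(f,[.588,.374],loss='soft_l1',f_scale=.003); print(cam,r.x,np.abs(f(r.x)).mean(),len(t))
    v,u=np.nonzero(s['region']); print(u.min(),u.max(),v.min(),v.max())
J=np.array([.669,.219])
print(np.round(current_joint_pos(),2))
for ad in (30,40,45,50,60,75):
  a=np.radians(ad);ah=np.array([np.cos(a),np.sin(a)])
  for f in (1,-1):
    print(ad,f)
    for n,G,pt in [('pre',(.588-.1*ah[0],.374-.1*ah[1],.144),45),('pick',(.588,.374,.044),45),('up',(.588,.374,.21),45),('p0',(*(J-.045*ah),.21),45),('p60',(*(J-.045*ah),.21),105),('p105',(*(J-.045*ah),.21),150),('st',(.666,.041,.084),45)]:
        r=inverse_kinematics(*pose(G,ad,pt,f)); print('  ',n,None if r is None else np.round(r,2))
E
```

```text
scene [0.58807772 0.37324381] 0.0016511927325188838 496
197 226 235 274
side [0.58688202 0.37461977] 0.0014907346618687042 480
215 243 239 278
[-0.03  0.37  1.42  0.    1.35 -0.03]
30 1
   pre [0.41 0.38 2.26 2.86 0.29 1.76]
   pick [0.43 0.67 2.09 2.98 0.41 1.65]
   up None
   p0 [-0.    0.3   2.05  1.37  0.37  2.97]
   p60 [ 0.24  0.61  1.18 -0.07  1.6  -1.85]
   p105 [ 0.3   1.1   0.56 -0.32  2.49 -1.94]
   st [-0.35  0.59  2.06  1.69  0.58  2.3 ]
30 -1
   pre [ 0.41  0.38  2.26  2.86  0.29 -1.38]
   pick [ 0.43  0.67  2.09  2.98  0.41 -1.49]
   up None
   p0 [-0.    0.3   2.05  1.37  0.37 -0.17]
   p60 [ 0.24  0.61  1.18 -0.07  1.6   1.29]
   p105 [ 0.3   1.1   0.56 -0.32  2.49  1.2 ]
   st [-0.35  0.59  2.06  1.69  0.58 -0.84]
40 1
   pre [0.23 0.38 2.25 2.15 0.39 2.18]
   pick [0.33 0.67 2.09 2.52 0.44 1.88]
   up None
   p0 [-0.1   0.33  2.    1.24  0.57  2.9 ]
   p60 [ 0.25  0.61  1.19 -0.11  1.58 -2.01]
   p105 [ 0.35  1.08  0.61 -0.46  2.42 -2.11]
   st [-0.4   0.61  1.98  1.42  0.69  2.39]
40 -1
   pre [ 0.23  0.38  2.25  2.15  0.39 -0.96]
   pick [ 0.33  0.67  2.09  2.52 
[... 1977 characters left out ...]
1.01  0.77 -0.66  2.2   0.8 ]
   st [-0.45  0.66  1.79  1.05  0.95 -0.69]
75 1
   pre [-0.08  0.5   1.93  1.09  0.9   2.53]
   pick [0.11 0.71 1.87 1.34 0.74 2.38]
   up [0.11 0.44 1.79 1.02 0.88 2.84]
   p0 [-0.24  0.5   1.66  0.89  1.15  2.71]
   p60 [ 0.28  0.58  1.24 -0.23  1.46 -2.56]
   p105 [ 0.5   0.94  0.92 -0.77  2.01 -2.45]
   st [-0.44  0.72  1.64  0.87  1.15  2.44]
75 -1
   pre [-0.08  0.5   1.93  1.09  0.9  -0.61]
   pick [ 0.11  0.71  1.87  1.34  0.74 -0.76]
   up [ 0.11  0.44  1.79  1.02  0.88 -0.3 ]
   p0 [-0.24  0.5   1.66  0.89  1.15 -0.43]
   p60 [ 0.28  0.58  1.24 -0.23  1.46  0.58]
   p105 [ 0.5   0.94  0.92 -0.77  2.01  0.7 ]
   st [-0.44  0.72  1.64  0.87  1.15 -0.7 ]
```

Run:
```python
from h import *
a=45;f=-1;s=np.sqrt(.5);C=np.array([.5875,.374])
move_ptp(*pose((C[0]-.12*s,C[1]-.12*s,.045+.12),a,45,f))
print(servo_line(*pose((C[0],C[1],.045),a,45,f),rate=.08,contact_N=6),current_position(),current_clock())
c=snap('scene','s3');c=snap('side','s3b')
z=np.hstack([cv2.imread('pics/s3.png')[180:330,150:350],cv2.imread('pics/s3b.png')[180:330,150:350]])
cv2.imwrite('pics/s3z.png',cv2.resize(z,(800,300)))
```

```text
False [0.59694758 0.38336737 0.03179627] 18.5333
```

View pics/s3z.png

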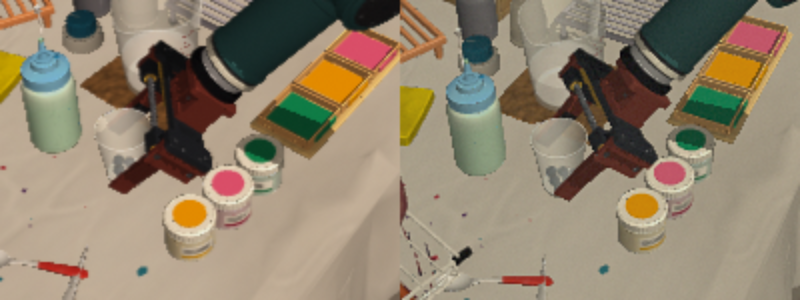

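The fingers straddle the cup at about (125,145) in the left half of the composite. The jug, bottle and pots are clear, so I'll grip and lift.

Run:
```python
from h import *
a=45;f=-1
move_gripper(0); print('gap',current_finger_gap(),current_force(),current_position())
servo_line(*pose((.5875,.374,.215),a,45,f),rate=.08)
print('gap',current_finger_gap(),current_force())
c=snap('scene','s4');c=snap('side','s4b'); print(current_clock())
z=np.hstack([cv2.imread('pics/s4.png')[130:330,150:350],cv2.imread('pics/s4b.png')[130:330,150:350]])
cv2.imwrite('pics/s4z.png',cv2.resize(z,(800,400)))
```

```text
gap 0.06230309932906656 [ 0.42967634 -0.0867191   0.87915882] [0.59711244 0.38351103 0.03164685]
gap 0.06258392785917624 [ 0.4094709  -0.0793588  -0.46969605]
21.5333
```

View pics/s4z.png

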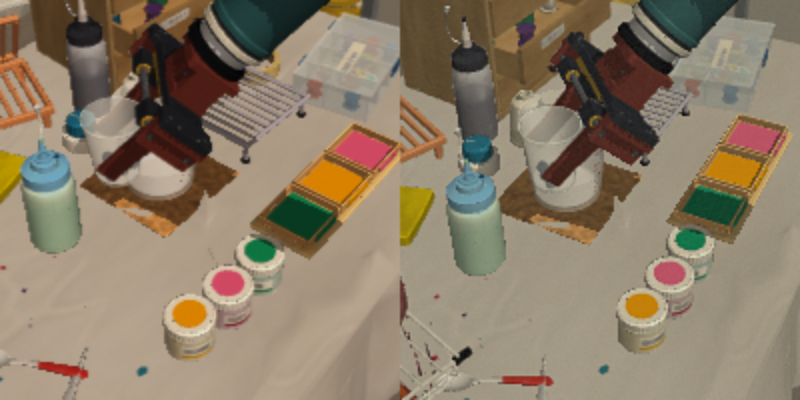

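Run:
```python
from h import *
a=45;f=-1;s=np.sqrt(.5);J=np.array([.669,.219]);G=(*(J-.045*s),.21)
servo_line(*pose(G,a,45,f),rate=.1)
print('over',current_clock())
for p in range(60,151,15):
    try: servo_line(*pose(G,a,p,f),rate=.008 if p<120 else .006)
    except PlanningError as e: print(p,e); break
    print(p,round(current_clock(),2),np.round(current_joint_pos(),2),np.round(current_force(),2))
c=snap('scene','s5');c=snap('side','s5b'); print(current_clock())
z=np.hstack([cv2.imread('pics/s5.png')[100:300,150:350],cv2.imread('pics/s5b.png')[100:300,150:350]])
cv2.imwrite('pics/s5z.png',cv2.resize(z,(800,400)))
```

```text
over 23.6167
60 24.38 [-0.02  0.33  1.79  0.57  0.73  0.39] [ 0.15  0.33 -1.67]
75 25.15 [0.09 0.38 1.6  0.2  0.97 0.78] [-0.19  0.35 -1.21]
90 25.92 [0.18 0.48 1.4  0.   1.27 0.97] [-0.01 -0.11 -1.  ]
105 26.68 [ 0.25  0.61  1.2  -0.13  1.57  1.05] [-0.85  0.07 -0.81]
120 27.66 [ 0.31  0.75  1.   -0.24  1.86  1.08] [-0.15 -0.55 -0.95]
135 28.63 [ 0.35  0.91  0.81 -0.36  2.13  1.05] [ 1.01  0.31 -1.21]
150 29.61 [ 0.37  1.07  0.64 -0.52  2.37  0.96] [0.28 0.42 0.11]
29.7083
```

View pics/s5z.png

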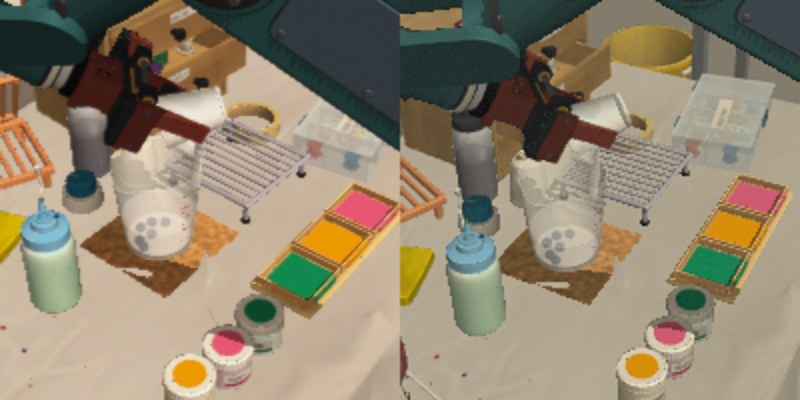

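Blue beads show on the jug floor at about (152,235) in the left half of the composite. I'll tip a little further, then return and set the cup on the stand.

Run:
```python
from h import *
a=45;f=-1;s=np.sqrt(.5);J=np.array([.669,.219]);G=(*(J-.045*s),.21)
try: servo_line(*pose(G,a,157,f),rate=.005)
except PlanningError as e: print(e)
sleep(.6)
for p in range(135,44,-15): servo_line(*pose(G,a,p,f),rate=.012)
print(np.round(current_force(),2),current_finger_gap(),current_clock())
servo_line(*pose((.662,.038,.21),a,45,f),rate=.12)
servo_line(*pose((.662,.038,.10),a,45,f),rate=.1)
c=snap('scene','s6');c=snap('side','s6b')
z=np.hstack([cv2.imread('pics/s6.png')[100:300,150:350],cv2.imread('pics/s6b.png')[100:300,150:350]])
cv2.imwrite('pics/s6z.png',cv2.resize(z,(800,400)))
```

```text
[-0.15  0.39  0.16] 0.06237937570370833 35.2417
```

View pics/s6z.png

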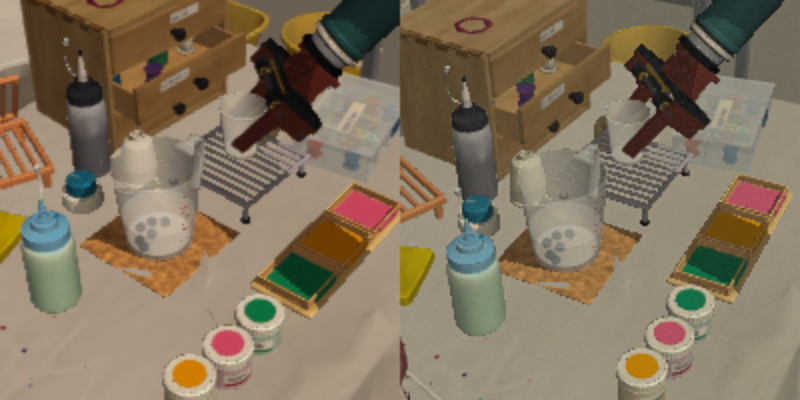

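The cup is empty and upright above the stand at about (243,125), and the beads are all in the jug. I'm lowering it.

Run:
```python
from h import *
a=45;f=-1;s=np.sqrt(.5)
print(servo_line(*pose((.662,.038,.078),a,45,f),rate=.025,contact_N=2.5),current_position()[2],pose((.662,.038,.085),a,45,f)[0][2],current_force())
move_gripper(.088)
servo_line(*pose((.662-.13*s,.038-.13*s,.085+.13),a,45,f),rate=.12)
o=[1,0,0,0]
move_ptp([.45,.2,.25],o)
c=snap('scene','s7')
for n in ['cup','pot_pink','pot_ochre','pot_green']:
    S=silhouettes('scene',n)
    for s_ in S[:1]: q=cloud(c,s_['region']); print(n,s_['conf'],np.round(np.percentile(q,[2,50,98],0),3).tolist())
c=snap('side','s7b')
for n in ['cup','pot_pink','pot_ochre','pot_green']:
    S=silhouettes('side',n)
    for s_ in S[:1]: q=cloud(c,s_['region']); print(n,s_['conf'],np.round(np.percentile(q,[2,50,98],0),3).tolist())
c=snap('wrist','w7')
for n in ['pot_pink','pot_ochre','pot_green']:
    for s_ in silhouettes('wrist',n)[:1]:
        q=cloud(c,s_['region']); q=q[(q[:,2]>.045)&(q[:,2]<.06)]
        if len(q): print(n,s_['conf'],np.round(np.percentile(q,[2,50,98],0),3).tolist())
print(current_clock())
z=np.hstack([cv2.imread('pics/s7.png')[120:320,150:350],cv2.imread('pics/s7b.png')[120:320,150:350]])
cv2.imwrite('pics/s7z.png',cv2.resize(z,(800,400)))
```

```text
True 0.07138453618725181 0.07156497115745561 [ 1.53007294 -0.56028469  2.8438744 ]
cup 0.66 [[0.429, -0.041, 0.004], [0.472, -0.006, 0.013], [0.511, 0.042, 0.025]]
pot_pink 0.57 [[0.425, 0.316, 0.005], [0.445, 0.351, 0.051], [0.48, 0.372, 0.056]]
pot_ochre 0.85 [[0.433, 0.38, 0.008], [0.454, 0.414, 0.051], [0.487, 0.433, 0.055]]
pot_green 0.91 [[0.426, 0.257, 0.009], [0.444, 0.289, 0.052], [0.48, 0.308, 0.055]]
cup 0.66 [[0.631, 0.004, 0.034], [0.659, 0.053, 0.094], [0.695, 0.072, 0.119]]
pot_pink 0.57 [[0.424, 0.31, 0.002], [0.444, 0.353, 0.049], [0.481, 0.373, 0.053]]
pot_ochre 0.83 [[0.431, 0.378, 0.001], [0.453, 0.417, 0.048], [0.485, 0.435, 0.053]]
pot_green 0.62 [[0.424, 0.255, 0.002], [0.444, 0.291, 0.049], [0.479, 0.321, 0.053]]
pot_pink 0.95 [[0.427, 0.317, 0.049], [0.454, 0.344, 0.051], [0.481, 0.37, 0.053]]
pot_ochre 0.8 [[0.435, 0.376, 0.047], [0.461, 0.39, 0.051], [0.487, 0.4, 0.053]]
pot_green 0.77 [[0.427, 0.254, 0.049], [0.453, 0.281, 0.051], [0.48, 0.307, 0.053]]
42.7667
```

View pics/s7z.png

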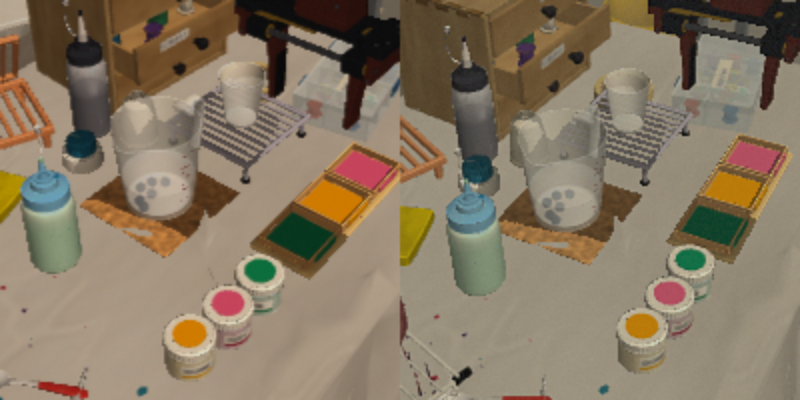

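View pics/w7.png

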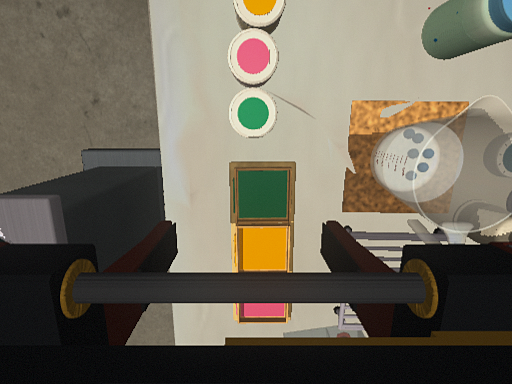

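```bash
cat > pot.py <<'E'
from h import *
import sys
n=sys.argv[1]; g=np.array([float(sys.argv[2]),float(sys.argv[3])]); bay=np.array([.469,{'pink':.001,'ochre':.085,'green':.169}[n]])
o=[1,0,0,0]
move_gripper(.088)
move_ptp([g[0],g[1]-.09,.25],o)
c=capture('wrist'); S=silhouettes('wrist','pot_'+n)
S=[s for s in S if s['conf']>.3]
q=cloud(c,S[0]['region']); q=q[(q[:,2]>.045)&(q[:,2]<.06)]
lo,hi=np.percentile(q,[1,99],0); P=(lo+hi)[:2]/2; print('seen',P,hi-lo)
if np.abs(P-g).max()>.05 or np.abs((hi-lo)[:2]-.058).max()>.008: print('CHECK'); sys.exit()
move_ptp([*P,.12],o)
print(servo_line([*P,.018],o,rate=.08,contact_N=6))
move_gripper(0); print('gap',current_finger_gap(),current_position())
z0=current_position()[2]
servo_line([*P,.12],o,rate=.12); print('gap',current_finger_gap(),current_clock())
servo_line([*bay,.12],o,rate=.18)
servo_line([*bay,.045],o,rate=.1)
print(servo_line([*bay,z0+.007],o,rate=.03,contact_N=3),current_position(),z0+.011,current_force())
move_gripper(.075)
servo_line([*bay,.12],o,rate=.12)
print(current_clock())
E
python3 pot.py green .453 .281
```

```text
seen [0.45370144 0.28048851] [0.05556998 0.05632162 0.00480092]
False
gap 0.05947518371398253 [0.45389261 0.28054604 0.01816431]
gap 0.05959302654408881 46.9917
True [0.46850859 0.16888026 0.02829109] 0.029164311431961798 [-0.03014665  0.39361338  0.66376557]
50.5833
```

```bash
python3 pot.py pink .454 .344 && python3 pot.py ochre .46 .405
python3 - <<'E'
from h import *
move_ptp([.45,-.15,.3],[1,0,0,0])
c=snap('scene','s8')
c=snap('side','s8b')
for n in ['cup','jug','pot_pink','pot_ochre','pot_green','thread_cone','green_bottle']:
    for s_ in silhouettes('side',n)[:1]: q=cloud(c,s_['region']); print(n,s_['conf'],np.round(np.percentile(q,[2,50,98],0),3).tolist())
print(current_clock())
z=np.hstack([cv2.imread('pics/s8.png')[120:320,150:350],cv2.imread('pics/s8b.png')[120:320,150:350]])
cv2.imwrite('pics/s8z.png',cv2.resize(z,(800,400)))
E
```

```text
seen [0.45368434 0.344141  ] [0.05541464 0.05614269 0.0047343 ]
False
gap 0.05965328766005461 [0.45378799 0.34417875 0.01815496]
gap 0.059525540205533356 55.45
True [0.46857459 0.00105796 0.02836086] 0.029154958166845758 [-0.55872232  0.18468245  0.41259159]
60.325
seen [0.4602987  0.40510444] [0.05522615 0.05498767 0.0046835 ]
False
gap 0.05961852411478827 [0.46048091 0.40517601 0.01816742]
gap 0.05974263142981985 65.8083
True [0.46851808 0.08496314 0.0283314 ] 0.029167419847720637 [-0.25116832  0.306686   -0.50366377]
70.55
cup 0.62 [[0.631, 0.005, 0.043], [0.659, 0.054, 0.095], [0.694, 0.072, 0.119]]
jug 0.92 [[0.611, 0.161, 0.013], [0.662, 0.232, 0.093], [0.724, 0.278, 0.136]]
pot_pink 0.69 [[0.438, -0.021, 0.018], [0.459, 0.015, 0.059], [0.491, 0.031, 0.064]]
pot_ochre 0.66 [[0.438, 0.058, 0.015], [0.46, 0.1, 0.059], [0.493, 0.122, 0.064]]
pot_green 0.63 [[0.438, 0.147, 0.013], [0.461, 0.185, 0.056], [0.491, 0.199, 0.064]]
thread_cone 0.66 [[0.712, 0.122, -0.001], [0.793, 0.152, 0.052], [0.807, 0.259, 0.112]]
green_bottle 0.64 [[0.671, 0.302, -0.0], [0.69, 0.401, 0.084], [0.767, 0.417, 0.152]]
72.1417
```

View pics/s8z.png

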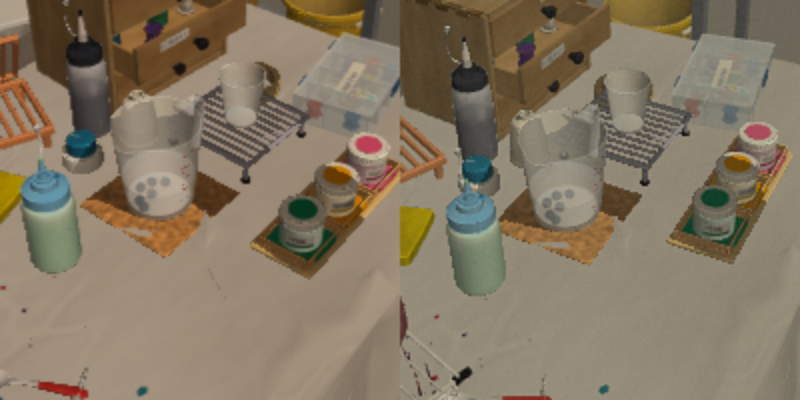

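All three pots sit upright in the bays of their own colour, with lid tops at about 63 mm as expected. The cup is on the stand, and the jug with the beads is on the mat.

```bash
python3 -c "
from bench import *
sleep(.5); close_job()"
```

```text
the job is handed in; nothing more can be done
```

I finished every step in the order asked and handed the job in at about 73 s of the 208 s allowed.

- **Jug:** It stands upright on the cork mat. Its mouth measures about (0.669, 0.219), within a few millimetres of the mat's centre.
- **Beads:** I poured all of them into the jug. The wrist picture shows six on its floor, and I saw none outside it or left in the cup.
- **Cup:** It stands empty and upright on the draining stand, near (0.66, 0.04).
- **Pots:** All three had been left out. The pink, ochre and green pots are each upright in their own bay, with lid tops about 63 mm above the table, as expected. The ochre pot was knocked about 2–3 cm aside early on, and the pink one moved about 1 cm. I measured all three again before picking them up.
- **Thread cone and green bottle:** The last picture shows both where they started, and I never touched them. The network's last outlines of them spread a little onto neighbouring objects, so I relied on the picture there.

One detection was wrong: the network once reported the pink bay as the cup. The second camera and the pictures showed the cup on the stand.

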